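# Balance the staining rocker

## Task

The rocker plate is tipped because only one of its two places carries a staining box. Take from the rack the box of the same size (low or tall) as the one on the plate: its bay only lets you take it by its two ends, so stand it on the rubber mat, let go, and take it again by its broad sides. Then set it down gently, upright, between the two steel stops of the empty place, lined up like the first box and centred, so that the plate comes level; leave the other boxes, and the amber bottle, jar, beaker and pipette-tip box where they are.

Things in the scene. Friction and masses are not known exactly. Their poses are not given: they have to be found in the camera images.
- rocker: laboratory see-saw rocker, white housing, carrying a black ribbed plate 190 mm (x) x 360 mm (y); fixed. Origin on the bench under the middle of the line that joins the two places; the plate's top is 110 mm above the bench when level, its tipping axis lies along the rocker's x at that height.
- plate (a joint): tip angle of the plate (rad), 0 level, positive when its left (+y) end is up, stops at -0.075 and +0.075; a spring of 3 N m/rad pulls it to level.
- place_left (a point): centre of the plate's left place (120 mm from the axis towards the rocker's +y), on the plate's top; tips with it. A place lies between two upright steel stops (5 mm thick, 26 mm wide in y, 66 mm high) whose inner faces are 38 mm either side of the centre along x; a box stands there with its length along x. The y sides are open.
- place_right (a point): the same for the right place (120 mm towards the rocker's -y).
- low_a: closed staining box, white with a blue lid, upright, low: 62 mm long (its x) x 38 mm wide (its y) x 42 mm high (z); origin: centre of its underside. One of two boxes of which one already stands on the rocker's plate and the other is put aside on the grey power supply (110 mm high, at the left); not to be handled.
- tall_a: closed staining box, white with a blue lid, upright, tall: 62 mm long (its x) x 38 mm wide (its y) x 72 mm high (z); origin: centre of its underside. One of two boxes of which one already stands on the rocker's plate and the other is put aside on the grey power supply (110 mm high, at the left); not to be handled.
- low_b: closed staining box, white with a blue lid, upright, low: 62 mm long (its x) x 38 mm wide (its y) x 42 mm high (z); origin: centre of its underside. Stored in one of the rack's bays at the start.
- tall_b: closed staining box, white with a blue lid, upright, tall: 62 mm long (its x) x 38 mm wide (its y) x 72 mm high (z); origin: centre of its underside. Stored in one of the rack's bays at the start.
- rack: aluminium rack with three bays side by side along its y (bay centres at y = -47, 0, 47 mm), fixed: base plate 84 mm (x) x 150 mm (y), 6 mm thick, with upright dividers 4 mm thick, 46 mm long in x, reaching 72 mm above the bench. The bays are 43 mm wide and open at both x ends, where the boxes stick out 8 mm past the dividers. Origin: centre of its underside.
- mat: black rubber mat 110 mm (x) x 130 mm (y) x 3 mm lying on the bench in front of the robot, fixed; origin: centre of its underside.
- jar: amber jar, 36 mm diameter, 60 mm high, in the rack's remaining bay; origin: centre of its underside. Bystander.
- bottle2: amber bottle, 60 mm diameter, 130 mm high, at the right; origin under its centre. Bystander.
- beaker: beaker, 60 mm diameter, 70 mm high, between the rack and the rocker, farther out; origin under its centre. Bystander.
- tip_box: closed pipette-tip box 122 x 82 x 48 mm, left of the mat; origin under its centre. Bystander.
Not all that is in view belongs to the job. Leave any pink or turquoise look-alike of the tall_b alone. What is shaped like the low_b but purple is not meant.

How it is judged:
By the outcome, as a careful person would: the job done as asked, in the order asked, and still so for the second after the job is handed in, with the robot touching nothing.
It also fails if it takes over 70 s, if anything falls off the work surface, if the arm or the gripper's body presses on something with over 40 N, if the wrist force passes 120 N, or if a joint passes its speed limit or range.

## Robot

A 6-joint arm with a two-finger parallel gripper is mounted at the origin on the work surface. World frame = base frame: x ahead of the robot, y to its left, z up, the work surface at z = 0. Lengths are in m, angles in rad, forces in N, time in s.
With the tool pointing down it reaches from about 0.35 to 0.975 m from the base axis. Payload 17.4 kg.
Tool frame: the origin (TCP) lies midway between the tips of the shut fingers; the grasp point (between the pads) lies 19 mm behind it; z points along the fingers, y is the line along which they close (so a half turn about z gives the same grasp; the last joint's range is limited). The gripper opens to 85 mm and grips with 20 to 120 N. Pads are 22 mm wide; open, the fingers measure 114 mm over their backs; the gripper's body (76 mm by 85 mm) begins 54 mm behind the grasp point. The pads swing forward as they close: fully open they stand 13 mm farther back than shut.
Start: joints at [-1.28, 0.116, 1.442, -0, 1.584, -0.038], TCP at [0.218, -0.639, 0.231] pointing down, gripper open.
Joint ranges: [-2.83, 2.83], [-0.83, 2.19], [0.07, 2.5], [-1.14, 4.28], [0.01, 3], [-2.97, 2.97]. Speed limits (rad/s): [1.89, 1.89, 2.22, 3.14, 3.14, 3.14].

## Interface

Orientations are given as [roll, pitch, yaw] about the fixed x, y, z axes, in that order (R = Rz(yaw) Ry(pitch) Rx(roll)).
In Python, from workcell import telemetry, vision, ticket gives the robot as it stands.
- The arm moves only by the tool carry_out, never from a script. Its argument "plan" is a list of rows, each a list of 7 numbers: the shift along the world's x, y, z normalised to -1 to 1, where 1 is 0.1 m, then the turn, a rotation vector about the world's x, y, z normalised to -1 to 1, where 1 is 60 degrees, then the finger opening in mm, from 0 to 85.4. A call has 1 to 20 rows; each row is the pose to reach, as a shift and turn from the pose commanded when the call began; what a row does not reach only later rows make up. A row lasts 1/8 s, in which the tool goes at most 62.5 mm and 10.7 degrees, less where a joint would pass 70% of its speed; a pose out of reach is approached as far as the arm can. A call with a number of a shift or a turn outside -1 to 1 is refused whole. A call with a gripper value outside its range is refused whole. The fingers move at their own pace and stop on an object; the grip force is fixed at half the most. Time passes only in rows, so rows that repeat a pose let the fingers close. It gives the time, the measured TCP pose, the force, the opening and the grip force at its end, in the units of the state.
- telemetry.observe(): the state, without advancing time (a new reading comes with each control period).
- vision.grab_frame(name): name is "scene" or "top" or "wrist"; returns a dict with "pixels" (480x640x3 uint8, blue, green, red), "K" (3x3 intrinsics, pixels), "pose" (4x4, takes a point from camera to world coordinates); the wrist camera has in their place "mount" (4x4, takes a point from camera to tool coordinates, whose origin is the TCP and whose axes are the flange's). Camera axes: x right, y up, looking along -z (the intrinsics and any distortion apply to the point x, -y, -z); pixel columns grow to the right and rows downward; lengths in m; the calibration is good to about 2 mm. A picture is of the moment at which its call begins: read the wrist's pose just before it. There is no depth.
- ticket.sign_off(): hands the job in; it is judged then, once.
The state is a dict: "time_s": time; "joints": joint angles; "dq": joint speeds; "tau": joint torques, N m; "position": TCP position; "eef_rot": TCP orientation; "wrist_force": force on the tool from outside, world axes, zero at the start; "wrist_torque": the same for the moment, N m; "finger_gap": finger opening in m; "finger_force": force on a finger pad.
Only numpy, scipy, OpenCV 4.12 (cv2) and the standard library are available. Lean on these libraries where they do the work, as an engineer would, in place of code of your own. Each camera call takes 0.05 s, during which the arm holds its last target. There are 200 camera calls.

## Working session

There is one attempt and no reset: what is moved stays moved. The work goes in short steps, Python scripts to look and compute and a tool call to move; the robot and the scene stay as the last step left them, time stands still between calls to the robot, and variables do not carry over. Pictures are saved under pics/ and viewed, at most 10 in all, crops included, and the job is handed in when it is done.

Besides the shell and the picture viewer there is one more tool, called after "Call:" by a JSON object that holds its "name" and its "arguments". carry_out: Moves the arm, as the interface text tells. Its arguments: {"type":"object","properties":{"plan":{"type":"array"}},"required":["plan"]}

```bash
mkdir -p pics; cat > h.py <<'E'
import numpy as np, cv2
from workcell import telemetry, vision, ticket
def grab(n):
    f=vision.grab_frame(n); return f
def ray(f,u,v,T=None):
    K=np.array(f["K"]);P=np.array(f["pose"]) if T is None else T
    d=np.linalg.inv(K)@[u,v,1]; d=P[:3,:3]@np.array([d[0],-d[1],-d[2]]); return P[:3,3],d
def pt(f,u,v,z,T=None):
    o,d=ray(f,u,v,T); return o+d*(z-o[2])/d[2]
def proj(f,p):
    P=np.array(f["pose"]);c=np.linalg.inv(P)@np.append(p,1); q=np.array(f["K"])@[c[0],-c[1],-c[2]]; return q[:2]/q[2]
E
python3 - <<'E'
from h import *
import pickle
for n in ("scene","top"):
    f=grab(n); cv2.imwrite(f"pics/{n}0.png",f["pixels"]); pickle.dump(f,open(n+".pkl","wb")); print(n,[k for k in f],np.round(f["pose"],3).tolist(),np.array(f["K"]).tolist())
print(telemetry.observe())
E
```

```text
scene ['pixels', 'K', 'pose'] [[0.706, -0.584, 0.4, 1.159], [0.708, 0.588, -0.39, -0.568], [-0.007, 0.559, 0.829, 1.346], [0.0, 0.0, 0.0, 1.0]] [[611.8121110757294, 0.0, 315.3640880232846], [0.0, 611.8121110757294, 238.63864618626184], [0.0, 0.0, 1.0]]
top ['pixels', 'K', 'pose'] [[0.026, 0.997, -0.073, 0.387], [-1.0, 0.025, -0.007, 0.017], [-0.005, 0.073, 0.997, 1.9], [0.0, 0.0, 0.0, 1.0]] [[586.7435349724619, 0.0, 321.020070976346], [0.0, 586.7435349724619, 231.37097898340477], [0.0, 0.0, 1.0]]
{'time_s': 0.1, 'joints': array([-1.27982322e+00,  1.16459733e-01,  1.44220121e+00, -1.91308702e-06,
        1.58401645e+00, -3.78141858e-02]), 'dq': array([-6.07715048e-04, -1.42319621e-03, -2.15640610e-03, -1.51599130e-05,
       -3.10051514e-04, -2.33089048e-04]), 'tau': array([ 1.61067874e-03, -7.33668137e+01, -6.33787608e+01,  3.47366313e-05,
        5.24927513e-03,  2.39408642e-06]), 'position': array([ 0.21788631, -0.63868216,  0.23061965]), 'eef_rot': array([-3.14050861e+00, -3.90973249e-05,  3.28787243e-01]), 'wrist_force': array([ 0.83349267,  0.93090979, -0.54700643]), 'wrist_torque': array([-0.01680519, -0.01499208, -0.01483711]), 'finger_force': 0.0, 'finger_gap': 0.08560745399956647}
```

View pics/scene0.png

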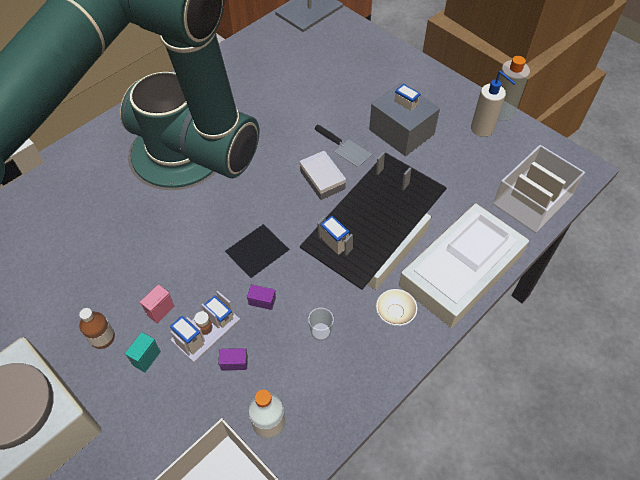

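View pics/top0.png

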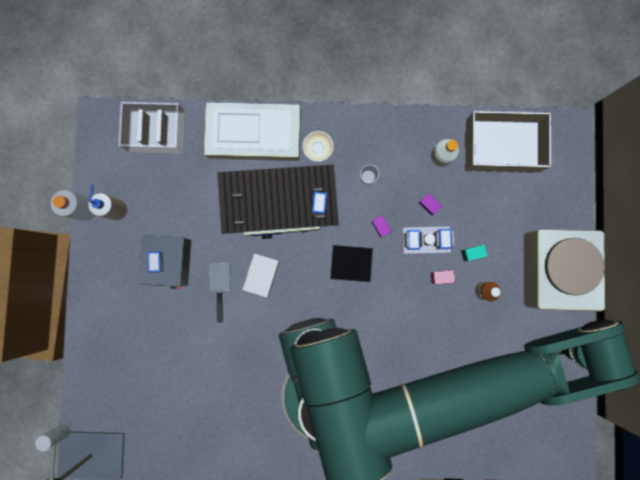

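The scene picture shows a box on the plate's right place at (335,233), the empty place's stops at (380,165) and (407,180), and the other box on the power supply at (406,95). In the rack at about (205,325) there are boxes at (185,333) and (217,308), with the jar at (203,322) between them. The look-alikes are pink (157,303), turquoise (143,352) and purple (261,296) and (233,359). Next I'll enlarge the view to tell low from tall.

```bash
python3 - <<'E'
from h import *
import pickle
f=pickle.load(open("scene.pkl","rb"));p=f["pixels"]
a=cv2.resize(p[280:370,140:260],(800,600),interpolation=cv2.INTER_CUBIC)[:, :]
b=cv2.resize(p[205:265,300:380],(800,600),interpolation=cv2.INTER_CUBIC)
a=cv2.resize(p[285:365,165:245],(400,400),interpolation=cv2.INTER_CUBIC)
b=cv2.resize(p[205:265,305:365],(400,400),interpolation=cv2.INTER_CUBIC)
cv2.imwrite("pics/c1.png",np.hstack([a,b]))
E
```

```text
(no output)
```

View pics/c1.png

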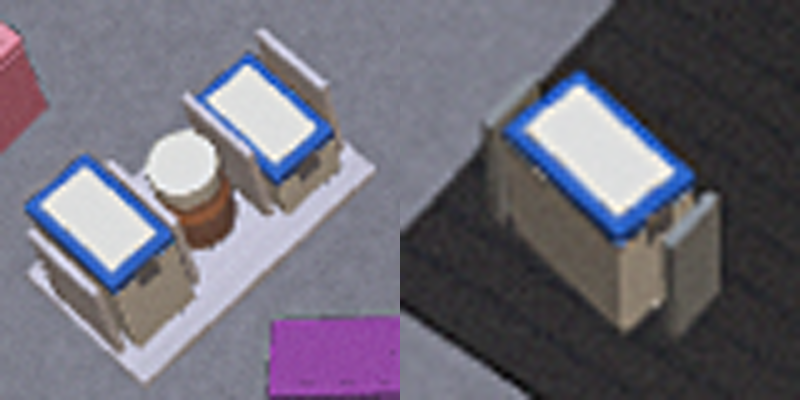

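The box on the plate stands above its 66 mm stops, so it is tall. Rack candidates are (185,330) and (218,309). The one at (185,330) rises above the 72 mm dividers, so it is tall and is my target. The other one sits below the divider tops, so it is low. Now a first measurement.

```bash
python3 - <<'E'
from h import *
import pickle
f=pickle.load(open("scene.pkl","rb"))
g=lambda x,y:(165+x/5-.4,285+y/5-.4)
L=[pt(f,*g(*c),.078) for c in [(85,155),(178,237),(118,290),(25,210)]]
print("tall lid",np.round(L,3).tolist(),np.round(np.mean(L,0),3))
B=[pt(f,*g(*c),.006) for c in [(30,270),(145,382),(375,168)]]
print("base",np.round(B,3).tolist())
L=[pt(f,*g(*c),.048) for c in [(250,53),(333,128),(275,180),(197,102)]]
print("low lid",np.round(L,3).tolist(),np.round(np.mean(L,0),3))
s=60/400; h=lambda x,y:(305+(x-400)*s-.4,205+y*s-.4)
L=[pt(f,*h(*c),.173) for c in [(578,72),(693,175),(622,240),(503,130)]]
print("plate lid",np.round(L,3).tolist(),np.round(np.mean(L,0),3))
print("stops",pt(f,380,155,.184).round(3),pt(f,407,169,.184).round(3))
print("plate corners",[pt(f,u,v,z).round(3).tolist() for u,v,z in [(302,245,.0965),(364,286,.0965),(445,188,.1235),(389,154,.1235)]])
print("mat",[pt(f,u,v,.003).round(3).tolist() for u,v in [(265,226),(288,248),(256,275),(226,251)]])
t=pickle.load(open("top.pkl","rb"))
print("top: tall",pt(t,445,239,.078).round(3),"mat",pt(t,352,264,.003).round(3),"platebox",pt(t,319.5,202,.173).round(3),"stopsL",pt(t,238,193,.184).round(3),pt(t,238,222,.184).round(3), "base",[pt(t,u,v,.006).round(3).tolist() for u,v in [(403,227),(453,226),(454,252),(404,254)]])
w=grab("wrist");print(np.round(w["mount"],4).tolist(),np.array(w["K"]).tolist())
E
```

```text
tall lid [[0.48, -0.34, 0.078], [0.542, -0.336, 0.078], [0.544, -0.371, 0.078], [0.482, -0.376, 0.078]] [ 0.512 -0.356  0.078]
base [[0.471, -0.383, 0.006], [0.554, -0.38, 0.006], [0.547, -0.232, 0.006]]
low lid [[0.477, -0.244, 0.048], [0.536, -0.242, 0.048], [0.537, -0.279, 0.048], [0.479, -0.279, 0.048]] [ 0.507 -0.261  0.048]
plate lid [[0.573, 0.058, 0.173], [0.632, 0.054, 0.173], [0.634, 0.017, 0.173], [0.571, 0.021, 0.173]] [0.602 0.038 0.173]
stops [0.534 0.273 0.184] [0.612 0.286 0.184]
plate corners [[0.546, -0.016, 0.097], [0.731, 0.006, 0.097], [0.693, 0.35, 0.123], [0.516, 0.337, 0.123]]
mat [[0.386, -0.002, 0.003], [0.481, -0.007, 0.003], [0.483, -0.121, 0.003], [0.373, -0.128, 0.003]]
top: tall [ 0.506 -0.355  0.078] mat [ 0.423 -0.072  0.003] platebox [0.6   0.036 0.173] stopsL [0.62  0.277 0.184] [0.534 0.274 0.184] base [[0.546, -0.234, 0.006], [0.554, -0.396, 0.006], [0.47, -0.4, 0.006], [0.459, -0.239, 0.006]]
[[-0.0001, 0.9466, 0.3225, 0.0826], [1.0, 0.0001, 0.0, 0.0018], [-0.0, 0.3225, -0.9466, -0.1424], [0.0, 0.0, 0.0, 1.0]] [[384.79774120221055, 0.0, 328.45722468751836], [0.0, 384.79774120221055, 237.5223595576411], [0.0, 0.0, 1.0]]
```

Call:
{"name": "carry_out", "arguments": {"plan": [[1, 1, 0.2, 0, 0, 0.41, 85], [1, 1, 0.2, 0, 0, 0.41, 85], [1, 1, 0.2, 0, 0, 0.41, 85], [1, 1, 0.2, 0, 0, 0.41, 85]]}}

```text
time_s: 0.65
position: [0.3186, -0.5384, 0.2515]
eef_rot: [3.141, 0.0, 0.759]
wrist_force: [-0.2, 0.4, -0.4]
finger_gap: 0.085
finger_force: 0.0
```

Call:
{"name": "carry_out", "arguments": {"plan": [[1, 1, 0, 0, 0, 0.41, 85], [1, 1, 0, 0, 0, 0.41, 85], [1, 1, 0, 0, 0, 0.41, 85], [1, 1, 0, 0, 0, 0.41, 85]]}}

```text
time_s: 1.15
position: [0.4178, -0.4393, 0.2509]
eef_rot: [-3.141, 0.0, 1.186]
wrist_force: [0.5, -0.7, -0.2]
finger_gap: 0.0855
finger_force: 0.0
```

Call:
{"name": "carry_out", "arguments": {"plan": [[0.9, 1, 0, 0, 0, 0.41, 85], [0.9, 1, 0, 0, 0, 0.41, 85], [0.9, 1, 0, 0, 0, 0.41, 85], [0.9, 1, 0, 0, 0, 0.41, 85], [0.9, 1, 0, 0, 0, 0.41, 85]]}}

```text
time_s: 1.78
position: [0.507, -0.3404, 0.2511]
eef_rot: [-3.141, 0.0, 1.612]
wrist_force: [-0.1, -0.7, 0.8]
finger_gap: 0.0847
finger_force: 0.0
```

```bash
cat >> h.py <<'E'
from scipy.spatial.transform import Rotation as Ro
import pickle
def wgrab(name):
    s=telemetry.observe(); f=grab("wrist")
    T=np.eye(4);T[:3,:3]=Ro.from_euler("xyz",s["eef_rot"]).as_matrix();T[:3,3]=s["position"]
    f["pose"]=T@np.array(f["mount"]); cv2.imwrite(f"pics/{name}.png",f["pixels"]); pickle.dump(f,open(name+".pkl","wb"))
    print(round(s["time_s"],2),s["position"].round(4),s["eef_rot"].round(4),s["finger_gap"].round(4)); return f
E
python3 -c "
from h import *
wgrab('w1')"
```

```text
Traceback (most recent call last):
  File "h.py", line 18, in wgrab
    print(round(s["time_s"],2),s["position"].round(4),s["eef_rot"].round(4),s["finger_gap"].round(4)); return f
                                                                            ^^^^^^^^^^^^^^^^^^^^^
AttributeError: 'float' object has no attribute 'round'
```

View pics/w1.png

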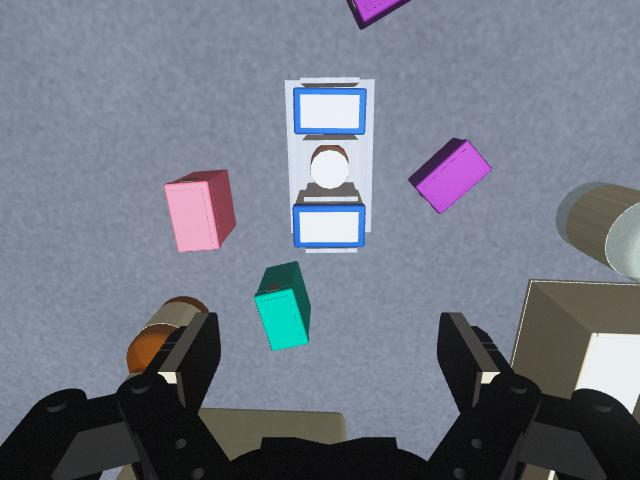

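The wrist view shows the tall box at (293–365, 205–247), the jar at (330,166) and the low box at (330,110). The turquoise box is at (283,310), clear of the bay. Now I'll measure the lid from its blue border.

```bash
sed -i 's/,s\["finger_gap"\].round(4)//' h.py; cat >> h.py <<'E'
def lid(f,z,box,T=None):
    "minAreaRect of blue lid in window box=(u0,v0,u1,v1); centre, yaw of long side, sizes at height z"
    u0,v0,u1,v1=box; h=cv2.cvtColor(f["pixels"],cv2.COLOR_BGR2HSV)[v0:v1,u0:u1]
    m=cv2.inRange(h,(100,130,60),(125,255,255)); m=cv2.morphologyEx(m,cv2.MORPH_OPEN,np.ones((2,2)))
    p=cv2.findNonZero(m).reshape(-1,2)+[u0,v0]
    q=np.array([pt(f,u,v,z)[:2] for u,v in p])
    (c,wh,a)=cv2.minAreaRect((q*1000).astype(np.float32))
    if wh[0]<wh[1]: wh=wh[::-1];a+=90
    a=(a+90)%180-90
    return np.array(c)/1000,np.radians(a),wh
E
python3 - <<'E'
from h import *
f=wgrab('w1')
print(lid(f,.078,(280,197,380,260)),lid(f,.048,(280,80,380,137)))
E
```

```text
1.82 [ 0.507  -0.3403  0.2512] [-3.1413e+00  1.0000e-04  1.6129e+00]
(array([ 0.50872363, -0.35641861]), np.float64(0.042397528715250675), (61.45827865600586, 37.67766189575195)) (array([ 0.50528476, -0.26390594]), np.float64(0.04196381628697446), (61.21030044555664, 37.35672378540039))
```

Call:
{"name": "carry_out", "arguments": {"plan": [[0.017, -0.16, -1, 0, 0, 0, 85], [0.017, -0.16, -1, 0, 0, 0, 85], [0.017, -0.16, -1, 0, 0, 0, 85], [0.017, -0.16, -1, 0, 0, 0, 85]]}}

```text
time_s: 2.38
position: [0.5099, -0.3555, 0.1534]
eef_rot: [3.14, 0.001, 1.616]
wrist_force: [1.2, -0.2, 1.0]
finger_gap: 0.085
finger_force: 0.0
```

Call:
{"name": "carry_out", "arguments": {"plan": [[0, 0, -0.3, 0, 0, 0, 85], [0, 0, -0.6, 0, 0, 0, 85], [0, 0, -0.9, 0, 0, 0, 85], [0, 0, -1, 0, 0, 0, 85], [0, 0, -1, 0, 0, 0, 85]]}}

```text
time_s: 3.0
position: [0.5101, -0.3552, 0.0527]
eef_rot: [3.141, 0.001, 1.617]
wrist_force: [0.3, -0.1, -1.2]
finger_gap: 0.0847
finger_force: 0.0
```

Call:
{"name": "carry_out", "arguments": {"plan": [[0, 0, -0.15, 0, 0, 0, 85], [0, 0, -0.27, 0, 0, 0, 85], [0, 0, -0.27, 0, 0, 0, 85], [0, 0, -0.27, 0, 0, 0, 85]]}}

```text
time_s: 3.5
position: [0.5098, -0.3549, 0.0245]
eef_rot: [3.142, 0.0, 1.617]
wrist_force: [-0.1, 0.9, 0.8]
finger_gap: 0.0847
finger_force: 0.0
```

Over the box with 1–1.5 mm of error, which is fine. Closing now.

Call:
{"name": "carry_out", "arguments": {"plan": [[-0.01, -0.012, 0, 0, 0, 0, 75], [-0.01, -0.012, 0, 0, 0, 0, 68], [-0.01, -0.012, 0, 0, 0, 0, 60], [-0.01, -0.012, 0, 0, 0, 0, 55], [-0.01, -0.012, 0, 0, 0, 0, 55], [-0.01, -0.012, 0, 0, 0, 0, 55]]}}

```text
time_s: 4.25
position: [0.5085, -0.3563, 0.0249]
eef_rot: [-3.141, 0.0, 1.617]
wrist_force: [-3.4, 0.4, 5.8]
finger_gap: 0.0614
finger_force: 58.9
```

Call:
{"name": "carry_out", "arguments": {"plan": [[-0.01, -0.01, 0.1, 0, 0, 0, 55], [-0.01, -0.01, 0.3, 0, 0, 0, 55], [-0.01, -0.01, 0.6, 0, 0, 0, 55], [-0.01, -0.01, 1, 0, 0, 0, 55], [-0.01, -0.01, 1, 0, 0, 0, 55]]}}

```text
time_s: 4.88
position: [0.5089, -0.358, 0.1292]
eef_rot: [3.137, 0.004, 1.617]
wrist_force: [-0.3, 0.5, -3.4]
finger_gap: 0.0614
finger_force: 58.3
```

Call:
{"name": "carry_out", "arguments": {"plan": [[-0.26, 0.5, 0.1, 0, 0, 0, 55], [-0.26, 1, 0.1, 0, 0, 0, 55], [-0.26, 1, 0.1, 0, 0, 0, 55], [-0.26, 1, 0.1, 0, 0, 0, 55]]}}

```text
time_s: 5.38
position: [0.4816, -0.257, 0.1341]
eef_rot: [-3.141, 0.0, 1.617]
wrist_force: [0.2, -0.7, -3.9]
finger_gap: 0.0611
finger_force: 58.7
```

Call:
{"name": "carry_out", "arguments": {"plan": [[-0.26, 0.5, 0, 0, 0, 0, 55], [-0.26, 1, 0, 0, 0, 0, 55], [-0.26, 1, 0, 0, 0, 0, 55], [-0.26, 1, 0, 0, 0, 0, 55]]}}

```text
time_s: 5.88
position: [0.4558, -0.1577, 0.1343]
eef_rot: [-3.141, 0.0, 1.617]
wrist_force: [0.5, 0.2, -3.4]
finger_gap: 0.0614
finger_force: 59.1
```

Call:
{"name": "carry_out", "arguments": {"plan": [[-0.26, 0.5, -0.3, 0, 0, 0, 55], [-0.26, 0.9, -0.5, 0, 0, 0, 55], [-0.26, 0.9, -0.5, 0, 0, 0, 55], [-0.26, 0.9, -0.5, 0, 0, 0, 55], [-0.26, 0.9, -0.5, 0, 0, 0, 55]]}}

```text
time_s: 6.5
position: [0.4301, -0.0682, 0.0848]
eef_rot: [3.141, 0.0, 1.615]
wrist_force: [0.8, 0.0, -3.2]
finger_gap: 0.0615
finger_force: 58.8
```

```bash
python3 -c "
from h import *
f=wgrab('w2')
s=grab('scene'); cv2.imwrite('pics/s2.png',s['pixels'][150:350,180:460])
cv2.imwrite('pics/w2c.png',np.hstack([f['pixels'],cv2.resize(s['pixels'][150:350,200:360],(384,480))])[:, ::1][:, :])
im=cv2.imread('pics/w2c.png');cv2.imwrite('pics/w2c.png',cv2.resize(im,(800,375)))
"
```

```text
6.5 [ 0.4301 -0.0682  0.0848] [3.1412e+00 3.0000e-04 1.6154e+00]
```

View pics/w2c.png

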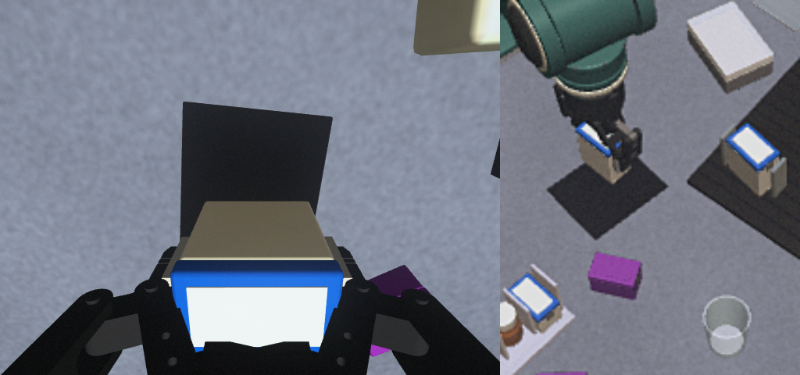

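The box is held square and upright at (255,270) in the left half, above the mat at (183–332, 102–240). Lowering it now.

Call:
{"name": "carry_out", "arguments": {"plan": [[0, 0, -0.3, 0, 0, 0, 55], [0, 0, -0.5, 0, 0, 0, 55], [0, 0, -0.56, 0, 0, 0, 55], [0, 0, -0.6, 0, 0, 0, 55], [0, 0, -0.62, 0, 0, 0, 55], [0, 0, -0.63, 0, 0, 0, 55], [0, 0, -0.63, 0, 0, 0, 55]]}}

```text
time_s: 7.48
position: [0.43, -0.0672, 0.0219]
eef_rot: [3.141, 0.0, 1.617]
wrist_force: [-1.3, -0.1, 0.7]
finger_gap: 0.0614
finger_force: 59.3
```

Contact is confirmed by the weight coming off the wrist. Release, then back off upward.

Call:
{"name": "carry_out", "arguments": {"plan": [[0, 0, 0, 0, 0, 0, 62], [0, 0, 0, 0, 0, 0, 70], [0, 0, 0, 0, 0, 0, 80], [0, 0, 0, 0, 0, 0, 85], [0, 0, 0, 0, 0, 0, 85], [0, 0, 0.3, 0, 0, 0, 85], [0, 0, 0.7, 0, 0, 0, 85], [0, 0, 1, 0, 0, 0, 85], [0, 0, 1, 0, 0, 0, 85]]}}

```text
time_s: 8.6
position: [0.4306, -0.0672, 0.1236]
eef_rot: [3.138, 0.001, 1.617]
wrist_force: [-0.2, 0.2, 0.3]
finger_gap: 0.085
finger_force: 0.0
```

Call:
{"name": "carry_out", "arguments": {"plan": [[0, -0.3, 0.6, 0, 0, -0.17, 85], [0, -0.3, 0.8, 0, 0, -0.34, 85], [0, -0.3, 0.8, 0, 0, -0.5, 85], [0, -0.3, 0.8, 0, 0, -0.7, 85], [0, -0.3, 0.8, 0, 0, -0.85, 85], [0, -0.3, 0.8, 0, 0, -1, 85], [0, -0.3, 0.8, 0, 0, -1, 85]]}}

```text
time_s: 9.48
position: [0.4295, -0.097, 0.2004]
eef_rot: [-3.141, 0.001, 0.571]
wrist_force: [-0.5, 0.4, -0.4]
finger_gap: 0.0847
finger_force: 0.0
```

Call:
{"name": "carry_out", "arguments": {"plan": [[-0.3, 0.3, 0, 0, 0, -0.17, 85], [-0.3, 0.3, 0, 0, 0, -0.34, 85], [-0.3, 0.3, 0, 0, 0, -0.5, 85], [-0.3, 0.3, 0, 0, 0, -0.5, 85], [-0.3, 0.3, 0, 0, 0, -0.5, 85]]}}

```text
time_s: 10.1
position: [0.3996, -0.0671, 0.201]
eef_rot: [-3.141, 0.0, 0.052]
wrist_force: [-0.6, 0.5, 0.0]
finger_gap: 0.0851
finger_force: 0.0
```

```bash
python3 -c "
from h import *
f=wgrab('w3'); print(telemetry.observe()['joints'].round(2))
print(lid(f,.075,(0,0,640,480)))
"
```

```text
10.1 [ 0.3996 -0.0671  0.201 ] [-3.1415e+00  4.0000e-04  5.1600e-02]
[-0.23 -0.5   2.02 -0.    1.62  1.29]
(array([ 0.46034256, -0.06149014]), np.float64(-1.5267259750528046), (404.2550354003906, 122.49078369140625))
```

View pics/w3.png

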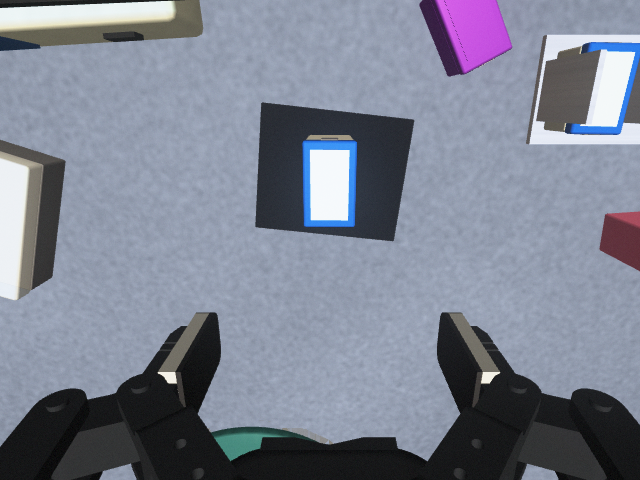

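The box stands upright on the mat at (330,183). Before regrasping, I'll look at the rocker unladen.

```bash
python3 -c "
from h import *
f=pickle.load(open('w3.pkl','rb'))
print(lid(f,.075,(280,120,380,240)))
"
```

```text
(array([ 0.43006268, -0.0684472 ]), np.float64(0.048695430317718905), (61.20967483520508, 37.64543914794922))
```

Call:
{"name": "carry_out", "arguments": {"plan": [[0.67, 0.75, 0.6, 0, 0, 0, 85], [0.67, 0.75, 0.6, 0, 0, 0, 85], [0.67, 0.75, 0.6, 0, 0, 0, 85], [0.67, 0.75, 0.6, 0, 0, 0, 85]]}}

```text
time_s: 10.65
position: [0.4664, 0.0079, 0.2605]
eef_rot: [3.142, 0.001, 0.048]
wrist_force: [-0.5, 0.3, -0.4]
finger_gap: 0.0847
finger_force: 0.0
```

Call:
{"name": "carry_out", "arguments": {"plan": [[0.67, 0.75, 0.6, 0, 0, 0, 85], [0.67, 0.75, 0.6, 0, 0, 0, 85], [0.67, 0.75, 0.6, 0, 0, 0, 85], [0.67, 0.75, 0.6, 0, 0, 0, 85]]}}

```text
time_s: 11.15
position: [0.533, 0.082, 0.3202]
eef_rot: [3.141, 0.001, 0.046]
wrist_force: [-0.4, -0.4, -0.0]
finger_gap: 0.085
finger_force: 0.0
```

Call:
{"name": "carry_out", "arguments": {"plan": [[0.67, 0.75, 0.4, 0, 0, 0, 85], [0.67, 0.75, 0.4, 0, 0, 0, 85], [0.67, 0.75, 0.4, 0, 0, 0, 85], [0.67, 0.75, 0.4, 0, 0, 0, 85], [0.67, 0.75, 0.4, 0, 0, 0, 85]]}}

```text
time_s: 11.78
position: [0.5999, 0.1567, 0.3611]
eef_rot: [3.141, 0.0, 0.045]
wrist_force: [0.7, -1.2, 0.7]
finger_gap: 0.0847
finger_force: 0.0
```

```bash
python3 -c "
from h import *
f=wgrab('w4')
"
```

```text
11.78 [0.5999 0.1567 0.3611] [3.1414e+00 2.0000e-04 4.5000e-02]
```

View pics/w4.png

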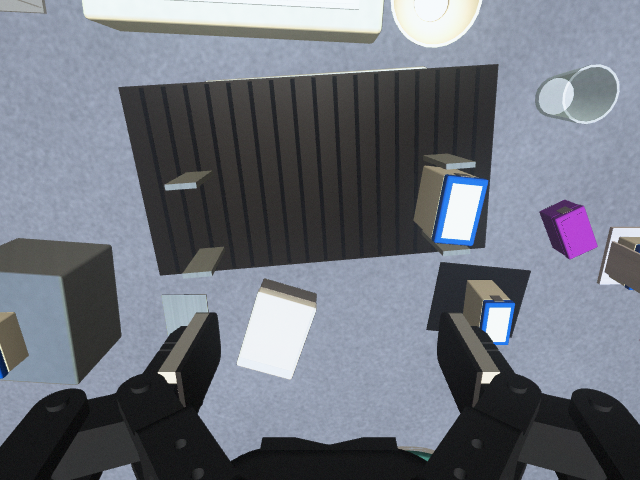

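The wrist view shows plate corners at (120,88), (497,65), (485,247) and (160,274). The empty place's stops are at (188,181) and (203,262), and the plate's box lid is at (462,210). Next is an enlarged crop of the stops.

```bash
python3 -c "
from h import *
p=cv2.imread('pics/w4.png')
cv2.imwrite('pics/c4.png',np.hstack([cv2.resize(p[160:285,150:225],(360,600),interpolation=cv2.INTER_CUBIC),cv2.resize(p[145:265,405:495],(440,587),interpolation=cv2.INTER_CUBIC)[:587].repeat(1,0) if 0 else cv2.copyMakeBorder(cv2.resize(p[145:265,405:493],(440,600),interpolation=cv2.INTER_CUBIC),0,0,0,0,0)]))
"
```

```text
(no output)
```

View pics/c4.png

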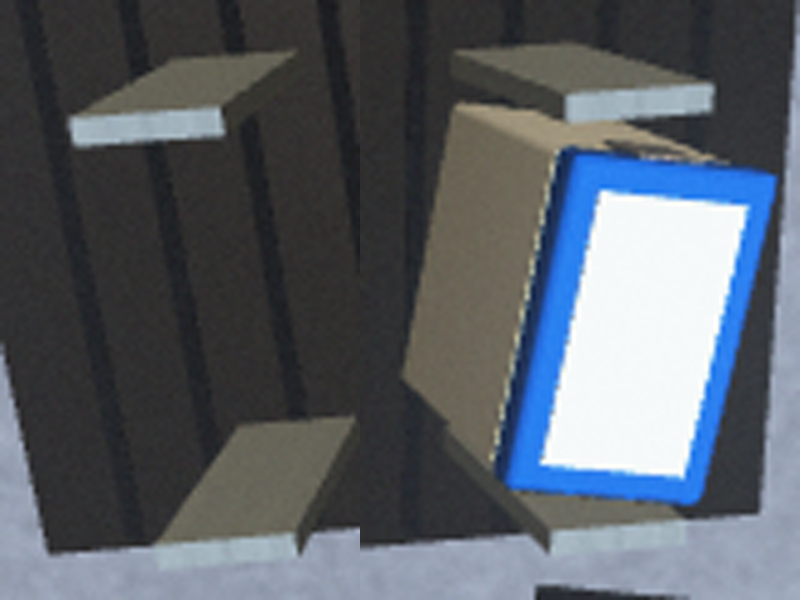

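```bash
cat > fit.py <<'E'
from h import *
from scipy.optimize import least_squares
f=pickle.load(open('w4.pkl','rb'))
L=[];U=[]
def add(l,u): L.append(l);U.append(u)
for l,u in zip([(.095,.18,0),(.095,-.18,0),(-.095,-.18,0),(-.095,.18,0)],[(120,88),(497,65),(485,247),(160,274)]): add(l,u)
A=lambda x,y:(150+x/4.8-.4,160+y/4.8-.4); B=lambda x,y:(405+(x-360)/5-.4,145+y/5-.4)
for cy,sx,g,c in [(.12,1,A,[(70,118),(222,108),(225,135),(75,147)]),(.12,-1,A,[(157,543),(298,535),(300,552),(160,568)]),(-.12,1,B,[(565,95),(714,85),(714,108),(567,120)]),(-.12,-1,B,[(550,527),(686,517),(685,540),(551,552)])]:
    xs=(.043,.038) if sx>0 else (-.038,-.043)
    for l,u in zip([(xs[0],cy+.013,.066),(xs[0],cy-.013,.066),(xs[1],cy-.013,.066),(xs[1],cy+.013,.066)],c): add(l,g(*u))
L=np.array(L);U=np.array(U)
def W(p,l): return np.array([p[0],p[1],.110])+Ro.from_euler('z',p[2]).apply(Ro.from_euler('x',p[3]).apply(l))
r=lambda p:np.concatenate([proj(f,w)-u for w,u in zip(W(p,L),U)])
s=least_squares(r,[.585,.16,.1,.075],loss='soft_l1');p=s.x
print("rocker",p.round(4),"rms px",np.sqrt(np.mean(r(p)**2)).round(2),r(p).reshape(-1,2).round(1).tolist()[:6])
print("L place tipped",W(p,np.array([0,.12,0])),"level",W([*p[:3],0],np.array([0,.12,0])))
# plate box lid: fit local (x,y,yaw)
q=[B(*c) for c in [(562,148),(777,175),(698,504),(497,488)]]
ll=np.array([(.031,.019,.072),(.031,-.019,.072),(-.031,-.019,.072),(-.031,.019,.072)])
rb=lambda b:np.concatenate([proj(f,w)-u for w,u in zip(W(p,Ro.from_euler('z',b[2]).apply(ll)+[b[0],b[1],0]),q)])
b=least_squares(rb,[0,-.12,0]);print("box local",b.x.round(4),"res",b.fun.round(1))
E
python3 fit.py
```

```text
rocker [0.5869 0.1613 0.1066 0.0783] rms px 9.05 [[4.9, 32.0], [-1.4, 30.8], [-2.3, 24.0], [4.9, 25.8], [-0.3, -0.5], [-0.3, -0.7]]
L place tipped [0.57419647 0.2802197  0.11938424] level [0.57415736 0.28058511 0.11      ]
box local [ 1.000e-04 -1.181e-01 -1.695e-01] res [ 0.7  0.3 -0.4 -0.9 -0.4  0.3 -0.   0.4]
```

The stops fit to under 1 px. Rocker yaw is 0.107, and the left place's centre when level is (0.5742, 0.2806). The plate's far edge is offset from the stops, but the plate and stops agree in yaw. The first box is turned −0.17 rad in its place (world yaw ≈ −0.063), and the scene view gives about the same, so I'll line the new box up like it. Now to regrasp on the mat.

Call:
{"name": "carry_out", "arguments": {"plan": [[-0.7, -0.9, -0.4, 0, 0, 0, 85], [-0.7, -0.9, -0.4, 0, 0, 0, 85], [-0.7, -0.9, -0.4, 0, 0, 0, 85], [-0.7, -0.9, -0.4, 0, 0, 0, 85]]}}

```text
time_s: 12.32
position: [0.5306, 0.0677, 0.3219]
eef_rot: [-3.141, -0.001, 0.045]
wrist_force: [0.7, 0.1, 0.2]
finger_gap: 0.0852
finger_force: 0.0
```

Call:
{"name": "carry_out", "arguments": {"plan": [[-0.7, -0.9, -1, 0, 0, 0, 85], [-0.7, -0.9, -1, 0, 0, 0, 85], [-0.7, -0.9, -1, 0, 0, 0, 85], [-0.7, -0.9, -1, 0, 0, 0, 85], [-0.7, -0.9, -1, 0, 0, 0, 85]]}}

```text
time_s: 12.95
position: [0.4617, -0.0214, 0.2226]
eef_rot: [-3.142, -0.001, 0.047]
wrist_force: [-0.2, -0.5, 0.4]
finger_gap: 0.0847
finger_force: 0.0
```

Call:
{"name": "carry_out", "arguments": {"plan": [[-0.3, -0.45, 0, 0, 0, 0.003, 85], [-0.3, -0.45, -0.4, 0, 0, 0.003, 85], [-0.3, -0.45, -0.7, 0, 0, 0.003, 85], [-0.3, -0.45, -1, 0, 0, 0.003, 85], [-0.3, -0.45, -1, 0, 0, 0.003, 85], [-0.3, -0.45, -1, 0, 0, 0.003, 85]]}}

```text
time_s: 13.7
position: [0.4317, -0.0668, 0.1231]
eef_rot: [3.141, -0.002, 0.05]
wrist_force: [0.3, 0.1, 0.6]
finger_gap: 0.0847
finger_force: 0.0
```

Call:
{"name": "carry_out", "arguments": {"plan": [[-0.016, -0.016, -0.4, 0, 0, 0, 85], [-0.016, -0.016, -0.8, 0, 0, 0, 85], [-0.016, -0.016, -0.97, 0, 0, 0, 85], [-0.016, -0.016, -0.98, 0, 0, 0, 70], [-0.016, -0.016, -0.98, 0, 0, 0, 55], [-0.016, -0.016, -0.98, 0, 0, 0, 45], [-0.016, -0.016, -0.98, 0, 0, 0, 38], [-0.016, -0.016, -0.98, 0, 0, 0, 30], [-0.016, -0.016, -0.98, 0, 0, 0, 30], [-0.016, -0.016, -0.98, 0, 0, 0, 30]]}}

```text
time_s: 14.95
position: [0.4297, -0.0685, 0.0244]
eef_rot: [-3.141, -0.002, 0.049]
wrist_force: [-1.6, 5.0, 8.5]
finger_gap: 0.0377
finger_force: 60.4
```

Gripped at 37.7 mm. Lift and carry.

Call:
{"name": "carry_out", "arguments": {"plan": [[0, 0, 0.1, 0, 0, 0, 30], [0, 0, 0.3, 0, 0, 0, 30], [0, 0, 0.7, 0, 0, 0, 30], [0, 0, 1, 0, 0, 0, 30], [0, 0, 1, 0, 0, 0, 30]]}}

```text
time_s: 15.58
position: [0.4298, -0.0689, 0.1255]
eef_rot: [3.14, -0.003, 0.049]
wrist_force: [0.1, -0.3, -4.7]
finger_gap: 0.0374
finger_force: 61.3
```

Call:
{"name": "carry_out", "arguments": {"plan": [[0, 0.3, 0.5, 0, 0, -0.05, 30], [0, 0.6, 1, 0, 0, -0.1, 30], [0, 0.9, 1, 0, 0, -0.107, 30], [0, 0.9, 1, 0, 0, -0.107, 30], [0, 0.9, 1, 0, 0, -0.107, 30]]}}

```text
time_s: 16.2
position: [0.4287, 0.0211, 0.2219]
eef_rot: [3.141, 0.002, -0.062]
wrist_force: [-0.6, -0.1, -4.3]
finger_gap: 0.0374
finger_force: 62.7
```

Call:
{"name": "carry_out", "arguments": {"plan": [[0.2, 0.5, 0.2, 0, 0, 0, 30], [0.4, 0.95, 0.2, 0, 0, 0, 30], [0.4, 0.95, 0.2, 0, 0, 0, 30], [0.4, 0.95, 0.2, 0, 0, 0, 30]]}}

```text
time_s: 16.7
position: [0.4689, 0.1156, 0.2423]
eef_rot: [3.141, 0.002, -0.063]
wrist_force: [-0.2, -0.5, -4.3]
finger_gap: 0.0371
finger_force: 63.7
```

Call:
{"name": "carry_out", "arguments": {"plan": [[0.4, 0.5, 0, 0, 0, 0, 30], [0.8, 0.95, 0, 0, 0, 0, 30], [0.8, 0.95, 0, 0, 0, 0, 30], [0.8, 0.95, 0, 0, 0, 0, 30]]}}

```text
time_s: 17.2
position: [0.549, 0.2101, 0.2428]
eef_rot: [3.141, 0.001, -0.064]
wrist_force: [0.4, -0.1, -4.4]
finger_gap: 0.0378
finger_force: 63.9
```

Call:
{"name": "carry_out", "arguments": {"plan": [[0.248, 0.4, 0, 0, 0, 0, 30], [0.248, 0.704, 0, 0, 0, 0, 30], [0.248, 0.704, -0.1, 0, 0, 0, 30], [0.248, 0.704, -0.2, 0, 0, 0, 30], [0.248, 0.704, -0.2, 0, 0, 0, 30]]}}

```text
time_s: 17.82
position: [0.5734, 0.2804, 0.2225]
eef_rot: [3.141, 0.001, -0.064]
wrist_force: [-0.5, -0.3, -3.1]
finger_gap: 0.0375
finger_force: 64.2
```

```bash
python3 - <<'E'
from h import *
f=wgrab('w5'); s=grab('scene'); pickle.dump(s,open('s5.pkl','wb'))
a=f["pixels"]
cv2.imwrite('pics/w5c.png',np.hstack([cv2.resize(a[80:480,120:520],(400,400)),cv2.resize(s["pixels"][100:250,300:450],(400,400),interpolation=cv2.INTER_CUBIC)]))
E
```

```text
17.82 [0.5734 0.2804 0.2225] [ 3.1409e+00  9.0000e-04 -6.4000e-02]
```

View pics/w5c.png

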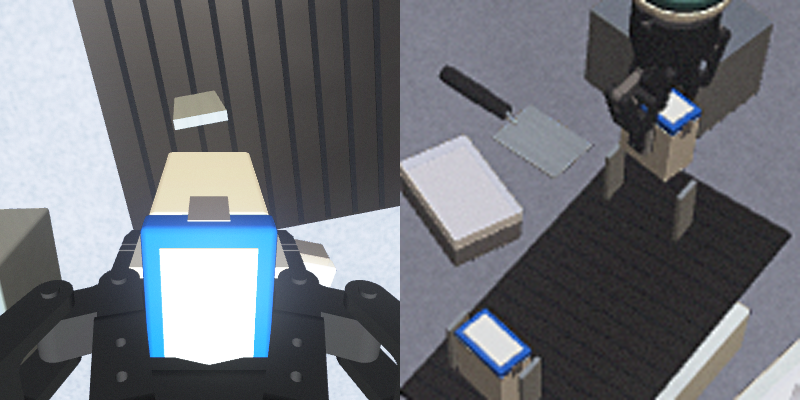

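The held box hangs upright above the empty place, with the far stop at crop (200,115). I'll check the stop's predicted pixels from the new viewpoint.

```bash
cat >> fit.py <<'E'
g=pickle.load(open('w5.pkl','rb'))
print([ (proj(g,w)-[120,80]).round(0).tolist() for w in W(p,np.array([(.038,.133,.066),(.038,.107,.066)]))])
E
python3 fit.py|tail -1
```

```text
[[175.0, 129.0], [229.0, 119.0]]
```

The prediction matches to 2 px. Lowering gently.

Call:
{"name": "carry_out", "arguments": {"plan": [[0.004, 0, -0.25, 0, 0, 0, 30], [0.004, 0, -0.5, 0, 0, 0, 30], [0.004, 0, -0.65, 0, 0, 0, 30], [0.004, 0, -0.72, 0, 0, 0, 30], [0.004, 0, -0.76, 0, 0, 0, 30], [0.004, 0, -0.79, 0, 0, 0, 30], [0.004, 0, -0.81, 0, 0, 0, 30], [0.004, 0, -0.83, 0, 0, 0, 30], [0.004, 0, -0.85, 0, 0, 0, 30]]}}

```text
time_s: 19.05
position: [0.5744, 0.282, 0.1387]
eef_rot: [-3.141, -0.001, -0.063]
wrist_force: [0.6, 1.9, -0.3]
finger_gap: 0.0371
finger_force: 64.4
```

Call:
{"name": "carry_out", "arguments": {"plan": [[0, 0, -0.01, 0, 0, 0, 30], [0, 0, -0.02, 0, 0, 0, 30], [0, 0, -0.03, 0, 0, 0, 30], [0, 0, -0.04, 0, 0, 0, 30], [0, 0, -0.05, 0, 0, 0, 30], [0, 0, -0.055, 0, 0, 0, 30], [0, 0, -0.055, 0, 0, 0, 30], [0, 0, -0.055, 0, 0, 0, 30]]}}

```text
time_s: 20.05
position: [0.5743, 0.2818, 0.1328]
eef_rot: [-3.142, -0.0, -0.063]
wrist_force: [1.0, 2.1, -1.0]
finger_gap: 0.0371
finger_force: 64.5
```

Call:
{"name": "carry_out", "arguments": {"plan": [[0, -0.005, -0.005, 0, 0, 0, 30], [-0.003, -0.011, -0.01, 0, 0, 0, 30], [-0.003, -0.011, -0.012, 0, 0, 0, 30], [-0.003, -0.011, -0.012, 0, 0, 0, 30]]}}

```text
time_s: 20.55
position: [0.574, 0.2806, 0.1316]
eef_rot: [3.141, -0.0, -0.063]
wrist_force: [0.3, 0.0, 0.2]
finger_gap: 0.0377
finger_force: 64.6
```

```bash
python3 - <<'E'
from h import *
for i in range(3):
    f=wgrab('w6'); s=telemetry.observe(); print(s["wrist_force"].round(2))
E
```

```text
20.55 [0.574  0.2806 0.1316] [ 3.1415e+00 -1.0000e-04 -6.2900e-02]
[ 0.42 -0.08 -0.46]
20.6 [0.574  0.2806 0.1316] [ 3.1414e+00 -1.0000e-04 -6.2900e-02]
[-0.22  1.12 -0.46]
20.65 [0.574  0.2806 0.1316] [ 3.1414e+00 -1.0000e-04 -6.2800e-02]
[ 0.84  1.47 -0.24]
```

Position is right and the weight is carried by the plate. Release slowly and retreat straight up.

Call:
{"name": "carry_out", "arguments": {"plan": [[0, 0, 0, 0, 0, 0, 37], [0, 0, 0, 0, 0, 0, 39], [0, 0, 0, 0, 0, 0, 42], [0, 0, 0, 0, 0, 0, 47], [0, 0, 0, 0, 0, 0, 55], [0, 0, 0, 0, 0, 0, 62], [0, 0, 0, 0, 0, 0, 66], [0, 0, 0, 0, 0, 0, 66], [0, 0, 0.2, 0, 0, 0, 66], [0, 0, 0.5, 0, 0, 0, 66], [0, 0, 1, 0, 0, 0, 66], [0, 0, 1, 0, 0, 0, 66]]}}

```text
time_s: 22.2
position: [0.5751, 0.2812, 0.2378]
eef_rot: [-3.138, -0.007, -0.063]
wrist_force: [-0.8, -0.6, 0.2]
finger_gap: 0.0658
finger_force: 0.0
```

Call:
{"name": "carry_out", "arguments": {"plan": [[0, -0.6, 0.9, 0, 0, 0, 66], [0.3, -1, 1, 0, 0, 0, 66], [0.3, -1, 1, 0, 0, 0, 66], [0.3, -1, 1, 0, 0, 0, 66], [0.3, -1, 1, 0, 0, 0, 66]]}}

```text
time_s: 22.82
position: [0.6035, 0.1814, 0.3302]
eef_rot: [3.141, 0.002, -0.062]
wrist_force: [0.5, -0.0, 0.0]
finger_gap: 0.0658
finger_force: 0.0
```

```bash
python3 - <<'E'
from h import *
f=wgrab('w7'); s=grab('scene'); pickle.dump(s,open('s7.pkl','wb'))
a=f["pixels"]; cv2.imwrite('pics/f7.png',cv2.resize(a,(800,600),interpolation=cv2.INTER_CUBIC))
E
```

```text
22.82 [0.6035 0.1814 0.3302] [ 3.1414e+00  1.8000e-03 -6.2500e-02]
```

View pics/f7.png

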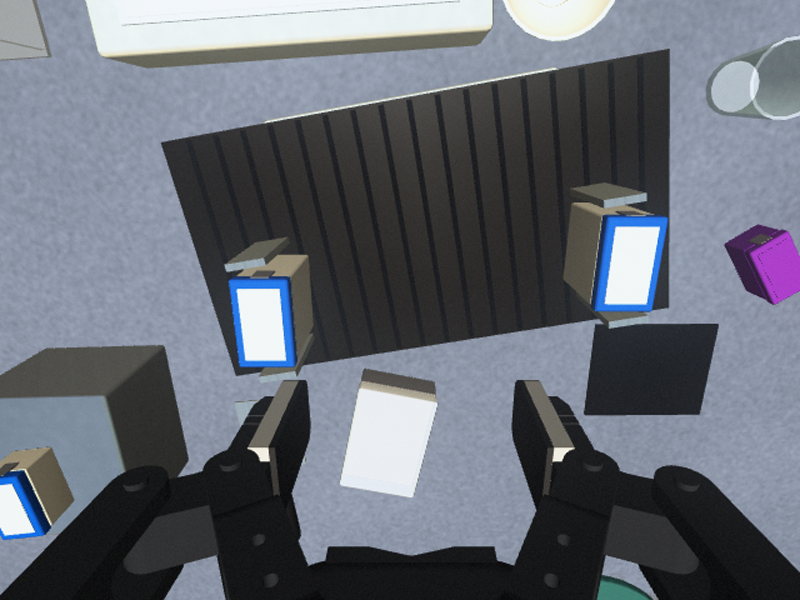

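Both boxes stand between their stops, with lids at (265,322) and (630,263) in the 800-px view. Now I'll measure yaw, centring and levelness.

```bash
python3 - <<'E'
from h import *
f=pickle.load(open('w7.pkl','rb'))
L=lid(f,.182,(180,215,246,300)); R=lid(f,.182,(470,165,540,255))
print("new",L,"\nold",R)
p=np.array([.5869,.1613]); c,s=np.cos(.1066),np.sin(.1066); M=np.array([[c,s],[-s,c]])
print("local",M@(L[0]-p),M@(R[0]-p))
# level check: fit all stop-free: lid size ratio vs z
for z in (.172,.182,.192): print(z,lid(f,z,(180,215,246,300))[2],lid(f,z,(470,165,540,255))[2])
sc=pickle.load(open('s7.pkl','rb'))
cv2.imwrite('pics/s7.png',sc['pixels'])
print("scene new",lid(sc,.182,(370,130,425,185)),"old",lid(sc,.182,(310,205,365,255)))
E
```

```text
new (array([0.57488965, 0.27657977]), np.float64(-0.062422631738694286), (63.079559326171875, 39.290592193603516)) 
old (array([0.59975629, 0.04300863]), np.float64(-0.06579619104955216), (61.366981506347656, 39.84968948364258))
local [0.00032339 0.11590328] [ 0.00019732 -0.11898779]
0.172 (65.25098419189453, 40.64311599731445) (63.47947311401367, 41.22148132324219)
0.182 (63.079559326171875, 39.290592193603516) (61.366981506347656, 39.84968948364258)
0.192 (60.908077239990234, 37.93804168701172) (59.25447463989258, 38.477909088134766)
scene new (array([0.58556097, 0.26582092]), np.float64(0.4049392363848373), (68.22505950927734, 33.77476119995117)) old (array([0.60594952, 0.0404972 ]), np.float64(-0.0814664972196874), (63.96254348754883, 38.820556640625))
```

```bash
cat > fit2.py <<'E'
import io,contextlib
with contextlib.redirect_stdout(io.StringIO()): from fit import *
# refit w4 with plate x offset
L2=lambda o:np.vstack([L[:4]+[o,0,0],L[4:]])
r4=lambda p:np.concatenate([proj(f,w)-u for w,u in zip(W(p,L2(p[4])),U)])
p4=least_squares(r4,[*p,0.0],loss='soft_l1').x
print("w4",p4.round(4),np.sqrt(np.mean(r4(p4)**2)).round(2))
f7=pickle.load(open('w7.pkl','rb'))
def corners(f,b):
    u0,v0,u1,v1=b; I=cv2.resize(f["pixels"][v0:v1,u0:u1],None,fx=4,fy=4,interpolation=cv2.INTER_CUBIC)
    m=cv2.inRange(cv2.cvtColor(I,cv2.COLOR_BGR2HSV),(100,130,60),(125,255,255))
    h=cv2.convexHull(cv2.findNonZero(m)); q=cv2.approxPolyN(h,4).reshape(-1,2) if hasattr(cv2,'approxPolyN') else cv2.approxPolyDP(h,12,True).reshape(-1,2)
    q=q/4-.4+[u0,v0]; k=np.argsort(q.sum(1));
    t=q[np.argsort(q[:,1])]; t1=t[:2][np.argsort(t[:2,0])]; t2=t[2:][np.argsort(-t[2:,0])]
    return np.vstack([t1,t2])
ql=corners(f7,(180,215,246,300)); qr=corners(f7,(470,165,540,255)); print(ql.round(1).tolist(),qr.round(1).tolist())
S=lambda *c:[(x/1.25,y/1.25) for x,y in c]
U7=np.array(S((162,143),(669,50),(669,307),(236,376),(226,263),(266,257),(600,200),(645,194),(645,203),(602,207),(605,320),(648,314)))
ch=lambda s,y,x:(x,s*.12+y,.066)
L7=np.array([*L[:4]+[p4[4],0,0],ch(1,.013,.043),ch(1,-.013,.043),ch(-1,.013,.043),ch(-1,-.013,.043),ch(-1,-.013,.038),ch(-1,.013,.038),ch(-1,.013,-.038),ch(-1,-.013,-.038)])
def r7(v):
    P=[v[0],v[1],v[2],v[3]]
    e=[proj(f7,w)-u for w,u in zip(W(P,L7),U7)]
    for b,q in ((v[4:7],ql),(v[7:10],qr)): e+=[proj(f7,w)-u for w,u in zip(W(P,Ro.from_euler('z',b[2]).apply(ll)+[b[0],b[1],0]),q)]
    return np.array(e).ravel()
s=least_squares(r7,[*p4[:3],0,0,.12,-.17,0,-.12,-.17],loss='soft_l1',x_scale=.01)
print(s.x.round(4),"cost",s.cost); print(r7(s.x).reshape(-1,2).round(1).tolist())
for t in (-.075,-.03,0,.03,.075):
    q=least_squares(lambda v:r7([*v[:3],t,*v[3:]]),np.delete(s.x,3),loss='soft_l1',x_scale=.01); print(t,q.cost.round(1))
E
python3 fit2.py
```

```text
w4 [0.5867 0.1611 0.1073 0.0753 0.0289] 0.64
[[181.4, 220.6], [231.4, 220.6], [237.6, 293.1], [190.8, 294.1]] [[482.1, 171.1], [535.1, 171.6], [521.4, 248.8], [471.8, 248.6]]
[ 0.5865  0.1618  0.1066 -0.0009  0.0017  0.116  -0.1665  0.0014 -0.1189
 -0.1725] cost 17.42332538923514
[[-1.2, 0.2], [0.3, -0.6], [-0.4, 1.4], [-0.2, 0.0], [-2.7, 0.7], [-3.1, 0.1], [1.9, -0.3], [0.5, -1.3], [0.6, -1.9], [0.6, 0.6], [1.9, 1.2], [-0.7, 1.0], [0.9, 0.9], [-0.8, 0.8], [-0.8, -0.8], [0.7, -1.7], [1.3, 0.3], [-1.3, -0.0], [-1.1, -0.2], [1.2, -0.1]]
-0.075 65.3
-0.03 28.9
0 17.4
0.03 27.7
0.075 59.0
```

The plate is level (tip ≈ −0.001) and the yaws match. Next, centring of the new box directly against its own stops.

```bash
cat > c.py <<'E'
import io,contextlib
with contextlib.redirect_stdout(io.StringIO()): from fit2 import *
c,s_=np.cos(.107),np.sin(.107); M=np.array([[c,s_],[-s_,c]]); loc=lambda P:(M@(P[:2]-p4[:2])*1000).round(1)
# stop top faces: bright low-saturation pixels in windows near predicted positions
for n,cy,sx in (("Lfar",.12,1),("Lnear",.12,-1),("Rfar",-.12,1),("Rnear",-.12,-1)):
    pr=proj(f7,W([*p4[:3],0],np.array([sx*.0405,cy,.066]))); u,v=pr.round().astype(int)
    w=f7["pixels"][v-14:v+14,u-26:u+26]; h=cv2.cvtColor(w,cv2.COLOR_BGR2HSV)
    m=cv2.inRange(h,(30,5,0),(120,70,255))
    g=w.mean(2); big=cv2.resize(g,None,fx=1,fy=1)
    print(n,pr.round(1)); 
    for row in g[4:24:1].astype(int)//10: print(' '.join('%2d'%x for x in row)) if n=="Lfar" else None
print("lid L corners local",[loc(pt(f7,*q,.182)).tolist() for q in ql])
print("lid R corners local",[loc(pt(f7,*q,.182)).tolist() for q in qr])
E
python3 c.py
```

```text
Lfar [195.6 211.3]
 4  4  4  4  5  4  4  3  4  4  4  4  4  4  4  4  4  4  4  4  4  4  4  7  9  9  9  9  9  9  9  9  9  9  9  9  9  9  9  9  9  9  9  9  9  9  7  6  6  6  6  6
 4  4  4  4  4  4  3  4  4  4  3  4  4  4  4  4  4  5  4  5  4  4  6  9  9  9  9  9  9  9  9  9  9  9  9  9  9  9  9  9  9  9  9  9  9  7  6  6  6  6  6  6
 4  4  4  4  4  4  4  3  4  3  4  4  4  5  4  4  4  4  4  4  6  9  9  9  9  9  9  9  9  9  9  9  9  9  9  9  9  9  9  9  9  9  9  9  7  6  6  6  6  6  6  6
 4  4  4  4  4  4  4  4  4  3  3  5  4  4  4  4  4  4  4  7  9  9  9  9  9  9  9  9  9  9  9  9  9  9  9  9  9  9  9  9  9  9  9  8  6  6  6  6  6  6  6 10
 4  4  4  4  4  4  4  4  4  4  4  3  4  4  4  4  4  4  6  9  9  9  9  9  9  9  9  9  9  9  9  9  9  9  9  9  9  9  9  9  9  9  7  6  6  6  6  6  6  6 11 13
 4  4  4  4  4  4  4  4  4  4  4  4  4  4  4  4  7  9  9  9  9  9  9  9  9  9  9  9  9  9  9  9  9  9  9  9  9  9 11 13 13  6  6  6  6  6  6  6  6 11 13 13
 4  4  4  4  4  4  4  4  3  3  3  3  4  4  5  7  9  9  9  9  9  9  9  9  9  9  9  9  9  9  9  9 11 13 13 13 14 16 16 16 16 11  6  6  6  6  6  6 1
[... 1565 characters left out ...]
11 13
 4  4  5  5  4  5  4  4  4  5  5  4  4  4  4  4  5  5  4  5  5  6 11 14 14 14 14 14 14 14 14 14 14 10  7  7  7  7  7  7  7  7  7  7  7  7  7  7  5  9 14 14
 4  5  4  5  4  4  4  4  5  5  4  4  4  4  4  4  5  4  4  5  8 13 14 14 14 14 14 14 14 14 14 14 10  7  7  7  8  7  7  7  7  7  7  7  7  7  7  6  9 14 14 14
 4  5  4  5  4  4  4  4  4  4  4  4  4  4  3  4  5  4  5  8 13 13 13 13 13 13 13 13 14 13 13 10  7  7  7  7  7  7  7  7  7  7  7  7  7  7  5  9 13 13 13 14
Lnear [221.8 300.9]
Rfar [500.1 159.7]
Rnear [502.7 257.1]
lid L corners local [[36.3, 130.8], [29.7, 92.0], [-32.8, 102.7], [-27.1, 141.6]]
lid R corners local [[35.5, -103.9], [28.4, -143.3], [-32.9, -132.5], [-25.9, -93.2]]
```

```bash
cat > c2.py <<'E'
import io,contextlib
with contextlib.redirect_stdout(io.StringIO()): from c import *
def label(f,b,z):
    u0,v0,u1,v1=b; w=f["pixels"][v0:v1,u0:u1]; m=(w.min(2)>200).astype(np.uint8)
    n,lab,st,ce=cv2.connectedComponentsWithStats(m); k=1+np.argmax(st[1:,4]); 
    q=np.array([pt(f,u+u0,v+v0,z)[:2]*1000 for v,u in zip(*np.where(lab==k))],np.float32)
    c,wh,a=cv2.minAreaRect(q); return (M@(np.array(c)/1000-p4[:2])*1000).round(2),np.round(wh,1),round(a,2)
print("R w7",label(f7,(470,165,540,255),.182)); print("L w7",label(f7,(180,215,246,300),.182))
print("mat box w3 (world mm)",label(pickle.load(open('w3.pkl','rb')),(280,120,380,240),.075),(M@(np.array([.4301,-.0684])-p4[:2])*1000).round(2))
E
python3 c2.py
```

```text
R w7 (array([  -0.21, -119.99]), array([26.8, 48.5]), 86.18)
L w7 (array([  0.51, 118.12]), array([26.8, 49.1]), 86.34)
mat box w3 (world mm) (array([-180.14, -210.89]), array([49.1, 26.8]), 2.95) [-180.17 -211.51]
```

The new box is within about 0.5 mm (x) and 2 mm (y) of the place's centre. It is parallel to the first box within 0.003 rad, and the plate is level. The gripper is well clear, so I'm handing in.

```bash
python3 -c "
from workcell import ticket
print(ticket.sign_off())"
```

```text
the job is handed in; nothing more can be done
None
```

I moved the tall box from the rack to the mat, took it again by its broad sides and set it on the rocker's left place, where the plate came level; I turned it to match the first box, which stands about 10° off the rocker's x, and it sits about 2 mm towards the axis from centre. I handed it in at about 23 s.

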